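# Walk the dry-block heater up to its rail

## Task

The heavy dry-block heater must go back to its parking rail on the bench; it is too wide to grip, so walk it there from its long side away from the rail: first push near the end closer to the robot until that end has swung ahead by a good ten degrees, then push near the other end until that one leads by as much, and carry on end by end. Finish with its long side flush against the rail and its ends in line with the rail's ends, let go of it, and neither tip it up nor shift the small tube rack beside the rail.

Things in the scene. Friction and masses are not known exactly. Their poses are not given: they have to be found in the camera images.
- heater_mid (a point): Dry-block heater: white case, bare aluminium block with wells on top, black display at the end near the robot. Loose, 1.5 to 2.2 kg. 190 long (x) by 110 wide (y) by 70 mm high (case 60). Point: its centre, 35 mm up. x points to the end away from the robot, y to the side facing the rail. Push on the side at y = -55 mm, 65 mm from the middle: it turns about a point some 60 mm past the middle.
- rail: Parking rail: aluminium angle screwed to the bench, 190 long (x), 30 mm high. Origin: on the bench, middle of the upright face that the heater is to stand against. x runs along the rail, away from the robot; y is square to the face, away from the heater. Home for the heater's middle is x = 0, y = -55 mm. It starts about parallel to the rail, 105 to 145 mm short of it.
- rail_swing (a point): Nothing to touch: a direction fixed to the rail, at the middle of its face, 15 mm up. Its x axis is the rail's x turned 45 degrees towards the rail's y; it only serves to judge which end of the heater leads.
- rack_mid (a point): Small clear tube rack with five lilac-capped tubes, loose, light, 50 (x) by 100 (y) by 75 mm high, beside the rail's end away from the robot: 165 mm along the rail's x from its middle, 10 mm towards the heater. Point: its centre, half-way up. It must stay there. (A larger such rack stands elsewhere.)

How it is judged:
By the outcome, as a careful person would: the job done as asked, in the order asked, and still so for the second after the job is handed in, with the robot touching nothing.
It also fails if it takes over 61 s, if anything falls off the work surface, if the arm or the gripper's body presses on something with over 40 N, if the wrist force passes 120 N, or if a joint passes its speed limit or range.

## Robot

A 6-joint arm with a two-finger parallel gripper is mounted at the origin on the work surface. World frame = base frame: x ahead of the robot, y to its left, z up, the work surface at z = 0. Lengths are in m, angles in rad, forces in N, time in s.
With the tool pointing down it reaches from about 0.3 to 0.85 m from the base axis. Payload 4.2 kg.
Tool frame: the origin (TCP) lies on the centre line of the jaws, within the pads' length; the fingertips stand 25 mm ahead of it and the grasp point (between the pads) lies 6 mm ahead of it (bot.tcp_to_tips is the distance from the TCP to the fingertips, in m); z points along the fingers, y is the line along which they close (so a half turn about z gives the same grasp; the last joint's range is limited). The gripper opens to 91 mm and grips with 3 to 60 N. Pads are 32 mm wide; open, the fingers measure 118 mm over their backs; the gripper's body (76 mm by 178 mm) begins 60 mm behind the grasp point.
Start: joints at [-1.218, 0.32, 1.565, -0, 1.257, -0.02], TCP at [0.209, -0.536, 0.239] pointing down, gripper open.
Joint ranges: [-3.11, 3.11], [-0.84, 2.01], [0.21, 2.61], [-1.34, 4.49], [0.05, 2.63], [-2.56, 2.56]. Speed limits (rad/s): [2.57, 2.57, 3.14, 3.14, 3.14, 3.14].

## Interface

Orientations are given as a unit quaternion [x, y, z, w].
In Python, from cell import bot gives the robot as it stands.
- The arm moves only by the tool drive_tool, never from a script. Its argument "series" is a list of rows, each an object of numbers: "tx", "ty", "tz": the shift along the tool's x, y, z normalised to -1 to 1, where 1 is 30 mm; "ax", "ay", "az": the turn, a rotation vector about the tool's x, y, z normalised to -1 to 1, where 1 is 0.1 rad. A call has 1 to 5 rows; each row shifts and turns the commanded pose from where the row before left it, along the tool's axes as they then stand; what a row does not reach is not made up. A row lasts 1/12 s, in which the tool goes at most 41.7 mm and 7.16 degrees, less where a joint would pass 70% of its speed; a pose out of reach is approached as far as the arm can. A call with a number of a shift or a turn outside -1 to 1 is refused whole. A call with a gripper value outside its range is refused whole. "hand" is the finger opening in mm, from 0 to 91.2, set as the call begins (left out, the last holds). The fingers move at their own pace and stop on an object; the grip force is fixed at half the most. Time passes only in rows, so rows that do not move let the fingers close. It gives the time, the measured TCP pose, the force, the opening and the grip force at its end, in the units of the state.
- bot.get_obs(): the state, without advancing time (a new reading comes with each control period).
- bot.capture(name): name is "scene" or "top" or "wrist"; returns (picture, depth): 420x560x3 uint8, red, green, blue; 420x560 float32, m along the optical axis (not along the pixel's ray), 0 where there is no reading.
- bot.get_calibration(name): a dict with "intrinsics" (3x3 intrinsics, pixels), "D" ([k1, k2, p1, p2, k3] as OpenCV has them; the pictures are not rectified), "R" (3x3) and "t" (3): a world point X has camera coordinates R X + t; the wrist camera has in their place "T_tool_cam" (4x4, takes a point from camera to tool coordinates, whose origin is the TCP and whose axes are the flange's). Camera axes: x right, y down, z forward; pixel columns grow to the right and rows downward; lengths in m; the calibration is good to about 2 mm. A picture is of the moment at which its call begins: read the wrist's pose just before it. get_calibration takes no time and is no camera call.
- bot.job_done(): hands the job in; it is judged then, once.
Trained networks look in the newest picture that a camera, given by its name, has taken for a name from the list of things; names that differ only in an ending like _2 or _b are one class to them, and where a whole thing is asked for, a point or a joint stands for the part that bears it (a point fixed in the world has none). Each returns a list of dicts, best first, with "confidence" (0 to 1); they miss things now and then, are a little off and sometimes report something else, mostly with a low value. They report only what shows in the picture. A call takes as long as a camera call.
- bot.trace(camera, thing): "mask" (420x560 bool, what is visible of it).
- bot.mark_of(camera, thing): "xyz" ([x, y, z] in m, in world coordinates, good to about 4 mm: a listed point, or the origin of a listed thing).
The state is a dict: "time_s": time; "joint_positions": joint angles; "joint_velocities": joint speeds; "effort": joint torques, N m; "tool_pos": TCP position; "tool_rot": TCP orientation; "force": force on the tool from outside, world axes, zero at the start; "torque": the same for the moment, N m; "gripper_width": finger opening in m; "grip_force": force on a finger pad.
Only numpy, scipy, OpenCV 4.12 (cv2) and the standard library are available. Lean on these libraries where they do the work, as an engineer would, in place of code of your own. Each camera call takes 0.05 s, during which the arm holds its last target. There are 200 camera calls.

## Working session

There is one attempt and no reset: what is moved stays moved. The work goes in short steps, Python scripts to look and compute and a tool call to move; the robot and the scene stay as the last step left them, time stands still between calls to the robot, and variables do not carry over. Pictures are saved under pics/ and viewed, at most 10 in all, crops included, and the job is handed in when it is done.

Besides the shell and the picture viewer there is one more tool, called after "Call:" in YAML: its name, and indented under it one key for each argument. drive_tool: Moves the arm, as the interface text tells. Scaled input: -1 to 1 covers 30 mm each way for a shift and 0.1 rad each way for a turn. Its arguments: {"type":"object","properties":{"series":{"type":"array"},"hand":{"type":"number"}},"required":["series"]}

```bash
mkdir -p pics; ls
python3 - <<'E'
from cell import bot
import cv2
o=bot.get_obs();print(o['time_s'],o['tool_pos'],o['tool_rot'],o['force'])
for c in ['scene','top']:
    p,d=bot.capture(c);cv2.imwrite(f'pics/{c}0.png',p[:,:,::-1])
    for t in ['heater_mid','rail','rack_mid']:
        print(c,t,[(r['xyz'],round(r['confidence'],2)) for r in bot.mark_of(c,t)][:3])
E
```

```text
pics
0.0 [ 0.20928149 -0.53507155  0.2381301 ] [ 9.82674459e-01  1.85337926e-01 -1.37150798e-04 -8.61900270e-04] [ 0.14678171 -0.10489533  1.08451132]
scene heater_mid []
scene rail [([0.5423, 0.1614, -0.0019], 0.62)]
scene rack_mid [([0.7048, 0.1567, 0.0398], 0.75)]
top heater_mid []
top rail [([0.5386, 0.1562, 0.0035], 0.7)]
top rack_mid [([0.7087, 0.1588, 0.0399], 0.7)]
```

View pics/top0.png

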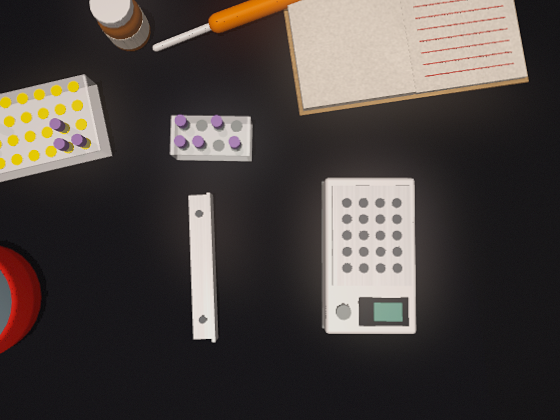

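View pics/scene0.png

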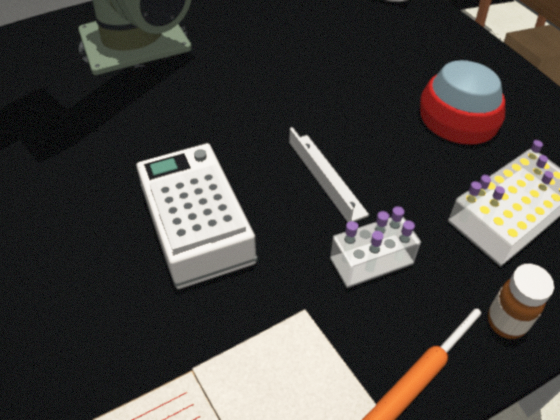

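Top view (up = +x, left = +y): the heater is at columns 325–415, rows 178–333. The rail is at columns 190–216, rows 193–340, with its upright on the right side. The small rack is at about (211,138). I'll measure these with depth.

```bash
cat > h.py <<'E'
from cell import bot
import numpy as np, cv2
from scipy.spatial.transform import Rotation as Ro
def cloud(c='top'):
    p,d=bot.capture(c);k=bot.get_calibration(c)
    v,u=np.mgrid[:420,:560];uv=np.stack([u,v],-1).reshape(-1,1,2).astype(np.float32)
    n=cv2.undistortPoints(uv,np.array(k['intrinsics']),np.array(k['D'])).reshape(420,560,2)
    X=np.dstack([n*d[...,None],d]);W=(X-np.array(k['t']))@np.array(k['R'])
    W[d==0]=np.nan
    return p,W
def rect(q):
    (cx,cy),(w,h),a=cv2.minAreaRect((q*1000).astype(np.float32))
    if w<h: a-=90;w,h=h,w
    a=(a+90)%180-90
    return np.round([cx,cy,w,h,a],1)
def heater(W,lo=.05,hi=.08,ymax=None):
    m=(W[...,2]>lo)&(W[...,2]<hi)&(W[...,0]>.35)&(W[...,0]<.66)&(W[...,1]>-.2)&(W[...,1]<(.17 if ymax is None else ymax))
    n,l,s,_=cv2.connectedComponentsWithStats(m.astype(np.uint8))
    b=1+np.argmax(s[1:,4]);return W[l==b]
E
python3 - <<'E'
from h import *
p,W=cloud()
q=heater(W);print('heater',rect(q[:,:2]),len(q),np.nanpercentile(q[:,2],[5,50,95]))
m=(W[...,2]>.018)&(W[...,2]<.04);m[:,:185]=0;m[:,225:]=0;m[:170]=0;m[350:]=0
r=W[m];print('rail up',rect(r[:,:2]),len(r),np.percentile(r[:,2],[5,50,95]))
for r0 in range(195,340,20):
    print(r0,[tuple(np.round(W[r0,c]*1000).astype(int)) for c in range(186,222,3)])
m=(W[...,2]>.06)&(W[...,2]<.1);m[:,:165]=0;m[:,260:]=0;m[:105]=0;m[170:]=0
print('rack',rect(W[m][:,:2]))
w=p[...,:].min(2)>120
for t in ['rail','heater_mid']:
  for x in bot.trace('top',t)[:1]:
    v,u=np.where(x['mask']);P=W[x['mask']];P=P[np.isfinite(P[:,0])];print(t,x['confidence'],rect(P[:,:2]),u.min(),u.max(),v.min(),v.max())
E
```

```text
heater [547.8 -34.7 189.1 109.7  -1.6] 13944 [0.05975492 0.0702528  0.07297413]
rail up [537.3 163.4 189.9   4.6   0.9] 677 [0.01991124 0.03095771 0.03320876]
195 [(np.int64(633), np.int64(199), np.int64(0)), (np.int64(633), np.int64(195), np.int64(1)), (np.int64(633), np.int64(191), np.int64(0)), (np.int64(632), np.int64(186), np.int64(6)), (np.int64(632), np.int64(182), np.int64(5)), (np.int64(632), np.int64(178), np.int64(4)), (np.int64(632), np.int64(174), np.int64(6)), (np.int64(629), np.int64(167), np.int64(30)), (np.int64(629), np.int64(163), np.int64(30)), (np.int64(632), np.int64(163), np.int64(-1)), (np.int64(632), np.int64(159), np.int64(2)), (np.int64(632), np.int64(155), np.int64(2))]
215 [(np.int64(606), np.int64(200), np.int64(1)), (np.int64(606), np.int64(195), np.int64(1)), (np.int64(606), np.int64(191), np.int64(5)), (np.int64(605), np.int64(186), np.int64(8)), (np.int64(605), np.int64(182), np.int64(8)), (np.int64(605), np.int64(179), np.int64(6)), (np.int64(605), np.int64(174), np.int64(7)), (np.int64(605), np.int64(171), np.int64(6)), (np.int64(603), np.int64(163
[... 2894 characters left out ...]
(np.int64(447), np.int64(202), np.int64(2)), (np.int64(447), np.int64(199), np.int64(1)), (np.int64(447), np.int64(194), np.int64(3)), (np.int64(447), np.int64(190), np.int64(7)), (np.int64(447), np.int64(186), np.int64(5)), (np.int64(447), np.int64(182), np.int64(6)), (np.int64(447), np.int64(178), np.int64(4)), (np.int64(447), np.int64(174), np.int64(5)), (np.int64(447), np.int64(170), np.int64(6)), (np.int64(452), np.int64(162), np.int64(33)), (np.int64(449), np.int64(160), np.int64(19)), (np.int64(446), np.int64(159), np.int64(2))]
rack [703.  158.6  80.1  39.1  87.3]
rail 0.75 [537.1 177.7 192.3  33.1   0.9] 189 217 193 342
heater_mid 0.86 [541.7 -42.4 200.7 125.9  -1.7] 322 415 178 334
```

Call:
drive_tool:
  hand: 0
  series:
    - {"az": -1}
    - {"az": -1}
    - {"az": -1}
    - {"az": -1}
    - {"az": -1}

```text
validation failed for argument at $.se...
```

Call:
drive_tool:
  series:
    - {"az": -1}
    - {"az": -1}
    - {"az": -1}
    - {"az": -1}
    - {"az": -1}

```text
validation failed for argument at $.se...
```

Call:
drive_tool:
  series:
    - {"az": -1}
    - {"az": -1}
    - {"az": -0.13}
    - {"tx": 0.8,"ty": 0.6}
    - {"tx": 0.8,"ty": 0.6}

```text
validation failed for argument at $.se...
```

Call:
drive_tool:
  series:
    - {"tx": 0.8,"ty": 0.6}
    - {"tx": 0.8,"ty": 0.6}
    - {"tx": 0.8,"ty": 0.6}
    - {"tx": 0.8,"ty": 0.6}
    - {"tx": 0.8,"ty": 0.6}

```text
validation failed for argument at $.se...
```

Call:
drive_tool:
  series:
    - {"tx": 0.8,"ty": 0.6}
    - {"tx": 0.8,"ty": 0.6}
    - {"tx": 0.8,"ty": 0.6}
    - {"tx": 0.8,"ty": 0.6}
    - {}

```text
validation failed for argument at $.se...
```

Call:
drive_tool:
  hand: 0
  series:
    - {"tx": 0,"ty": 0,"tz": 0,"ax": 0,"ay": 0,"az": -1}
    - {"tx": 0,"ty": 0,"tz": 0,"ax": 0,"ay": 0,"az": -1}
    - {"tx": 0,"ty": 0,"tz": 0,"ax": 0,"ay": 0,"az": -1}
    - {"tx": 0,"ty": 0,"tz": 0,"ax": 0,"ay": 0,"az": -1}
    - {"tx": 0,"ty": 0,"tz": 0,"ax": 0,"ay": 0,"az": -1}

```text
time_s: 0.97
tool_pos: [0.2094, -0.5355, 0.239]
tool_rot: [0.905, 0.425, -0.0, 0.0]
force: [-0.1, 0.1, -0.2]
gripper_width: 0.0609
grip_force: 0.0
```

Call:
drive_tool:
  series:
    - {"tx": 0,"ty": 0,"tz": 0,"ax": 0,"ay": 0,"az": -1}
    - {"tx": 0,"ty": 0,"tz": 0,"ax": 0,"ay": 0,"az": -1}
    - {"tx": 0,"ty": 0,"tz": 0,"ax": 0,"ay": 0,"az": -1}
    - {"tx": 0,"ty": 0,"tz": 0,"ax": 0,"ay": 0,"az": -1}
    - {"tx": 0,"ty": 0,"tz": 0,"ax": 0,"ay": 0,"az": -1}

```text
time_s: 1.38
tool_pos: [0.2094, -0.5355, 0.239]
tool_rot: [0.772, 0.636, -0.0, 0.0]
force: [0.1, -0.3, -0.8]
gripper_width: 0.0273
grip_force: 0.0
```

Call:
drive_tool:
  series:
    - {"tx": 0,"ty": 0,"tz": 0,"ax": 0,"ay": 0,"az": -1}
    - {"tx": 0,"ty": 0,"tz": 0,"ax": 0,"ay": 0,"az": -1}
    - {"tx": 0,"ty": 0,"tz": 0,"ax": 0,"ay": 0,"az": -0.13}
    - {"tx": 0.8,"ty": 0.6,"tz": 0,"ax": 0,"ay": 0,"az": 0}
    - {"tx": 0.8,"ty": 0.6,"tz": 0,"ax": 0,"ay": 0,"az": 0}

```text
time_s: 1.8
tool_pos: [0.2445, -0.4872, 0.2387]
tool_rot: [0.704, 0.711, -0.0, 0.0]
force: [-0.3, 0.7, -0.1]
gripper_width: 0.0002
grip_force: 0.0
```

Call:
drive_tool:
  series:
    - {"tx": 0.9,"ty": 0.6,"tz": 0,"ax": 0,"ay": 0,"az": 0}
    - {"tx": 0.9,"ty": 0.6,"tz": 0,"ax": 0,"ay": 0,"az": 0}
    - {"tx": 0.9,"ty": 0.6,"tz": 0,"ax": 0,"ay": 0,"az": 0}
    - {"tx": 0.9,"ty": 0.6,"tz": 0,"ax": 0,"ay": 0,"az": 0}
    - {"tx": 0.9,"ty": 0.6,"tz": 0,"ax": 0,"ay": 0,"az": 0}

```text
time_s: 2.22
tool_pos: [0.3333, -0.3493, 0.2391]
tool_rot: [0.703, 0.711, 0.0, 0.0]
force: [0.3, 0.3, 0.2]
gripper_width: 0.0002
grip_force: 0.0
```

Call:
drive_tool:
  series:
    - {"tx": 0.9,"ty": 0.6,"tz": 0,"ax": 0,"ay": 0,"az": 0}
    - {"tx": 0.9,"ty": 0.6,"tz": 0,"ax": 0,"ay": 0,"az": 0}
    - {"tx": 0.9,"ty": 0.6,"tz": 0,"ax": 0,"ay": 0,"az": 0}
    - {"tx": 0.9,"ty": 0.6,"tz": 0,"ax": 0,"ay": 0,"az": 0}
    - {"tx": 0.9,"ty": 0.6,"tz": 0,"ax": 0,"ay": 0,"az": 0}

```text
time_s: 2.63
tool_pos: [0.4213, -0.2129, 0.2392]
tool_rot: [0.703, 0.712, 0.0, 0.0]
force: [0.0, -0.1, 0.1]
gripper_width: 0.0006
grip_force: 0.0
```

Call:
drive_tool:
  series:
    - {"tx": 0.8,"ty": 0.7,"tz": 0,"ax": 0,"ay": 0,"az": 0}
    - {"tx": 0.8,"ty": 0.7,"tz": 0,"ax": 0,"ay": 0,"az": 0}
    - {"tx": 0.8,"ty": 0.7,"tz": 0.7,"ax": 0,"ay": 0,"az": 0}
    - {"tx": 0,"ty": 0,"tz": 1,"ax": 0,"ay": 0,"az": 0}
    - {"tx": 0,"ty": 0,"tz": 1,"ax": 0,"ay": 0,"az": 0}

```text
time_s: 3.05
tool_pos: [0.4843, -0.1401, 0.1578]
tool_rot: [0.701, 0.713, 0.001, 0.002]
force: [1.1, 0.7, -0.3]
gripper_width: 0.0002
grip_force: 0.0
```

Call:
drive_tool:
  series:
    - {"tx": 0,"ty": 0,"tz": 1,"ax": 0,"ay": 0,"az": 0}
    - {"tx": 0,"ty": 0,"tz": 1,"ax": 0,"ay": 0,"az": 0}
    - {"tx": 0,"ty": 0,"tz": 1,"ax": 0,"ay": 0,"az": 0}
    - {"tx": 0,"ty": 0,"tz": 1,"ax": 0,"ay": 0,"az": 0}
    - {"tx": 0,"ty": 0,"tz": 0,"ax": 0,"ay": 0,"az": 0}

```text
time_s: 3.47
tool_pos: [0.479, -0.1402, 0.0335]
tool_rot: [0.702, 0.712, -0.002, -0.005]
force: [-0.8, -0.3, -0.2]
gripper_width: 0.0003
grip_force: 0.0
```

Call:
drive_tool:
  series:
    - {"tx": 0.4,"ty": 0,"tz": 0,"ax": 0,"ay": 0,"az": 0}
    - {"tx": 0.4,"ty": 0,"tz": 0,"ax": 0,"ay": 0,"az": 0}
    - {"tx": 0.2,"ty": 0,"tz": 0,"ax": 0,"ay": 0,"az": 0}
    - {"tx": 0.2,"ty": 0,"tz": 0,"ax": 0,"ay": 0,"az": 0}
    - {"tx": 0.2,"ty": 0,"tz": 0,"ax": 0,"ay": 0,"az": 0}

```text
time_s: 3.88
tool_pos: [0.4825, -0.1003, 0.0398]
tool_rot: [0.701, 0.714, -0.001, 0.002]
force: [-4.0, -10.8, 3.4]
gripper_width: -0.0001
grip_force: 5.7
```

Call:
drive_tool:
  series:
    - {"tx": 0.2,"ty": 0,"tz": 0,"ax": 0,"ay": 0,"az": 0}
    - {"tx": 0.2,"ty": 0,"tz": 0,"ax": 0,"ay": 0,"az": 0}
    - {"tx": 0,"ty": 0,"tz": 0,"ax": 0,"ay": 0,"az": 0}

```text
time_s: 4.13
tool_pos: [0.4818, -0.0877, 0.0398]
tool_rot: [0.701, 0.713, -0.0, 0.002]
force: [-2.8, -6.3, 2.5]
gripper_width: 0.0003
grip_force: 2.9
```

```bash
cat >> h.py <<'E'
def rel():
    p,W=cloud();H=rect(heater(W)[:,:2]);a=np.radians(.9)
    d=H[:2]-[537.3,161.2];x,y=np.cos(a)*d[0]+np.sin(a)*d[1],-np.sin(a)*d[0]+np.cos(a)*d[1]
    o=bot.get_obs();print('t',o['time_s'],'heater rail x %.1f y %.1f yaw %.1f'%(x,y,H[4]-.9),'size',H[2:4],'world',H[:2],'tool',np.round(o['tool_pos'],4),'F',np.round(o['force'],1))
    t=np.radians(H[4]);n=np.array([-np.sin(t),np.cos(t)]);e=np.array([np.cos(t),np.sin(t)])
    for s in(-65,65): print('contact',s,np.round(H[:2]+s*e-55*n,0))
    return p,W
E
python3 -c "
from h import *
rel()"
```

```text
t 4.1833 heater rail x 11.5 y -184.0 yaw -9.2 size [190.1 110.4] world [551.7 -22.6] tool [ 0.4817 -0.0877  0.0398] F [-3.5 -4.2  3.3]
contact -65 [479. -68.]
contact 65 [608. -86.]
```

Call:
drive_tool:
  series:
    - {"tx": 0.2,"ty": -0.1,"tz": 0,"ax": 0,"ay": 0,"az": 0}
    - {"tx": 0.2,"ty": -0.1,"tz": 0,"ax": 0,"ay": 0,"az": 0}
    - {"tx": 0,"ty": 0,"tz": 0,"ax": 0,"ay": 0,"az": 0}

```text
time_s: 4.43
tool_pos: [0.4766, -0.0753, 0.0397]
tool_rot: [0.701, 0.713, 0.001, 0.002]
force: [-0.0, -2.8, 1.3]
gripper_width: 0.0008
grip_force: 1.3
```

```bash
python3 -c "
from h import *
rel()"
```

```text
t 4.4833 heater rail x 11.0 y -177.7 yaw -14.6 size [190.5 110.6] world [551.1 -16.3] tool [ 0.4766 -0.0754  0.0396] F [ 0.1 -1.8  1.7]
contact -65 [475. -54.]
contact 65 [601. -85.]
```

Call:
drive_tool:
  series:
    - {"tx": -1,"ty": 0,"tz": 0,"ax": 0,"ay": 0,"az": 0}
    - {"tx": -1,"ty": 0,"tz": 0,"ax": 0,"ay": 0,"az": 0}
    - {"tx": 0,"ty": 0.9,"tz": 0,"ax": 0,"ay": 0,"az": 0}
    - {"tx": 0,"ty": 0.9,"tz": 0,"ax": 0,"ay": 0,"az": 0}
    - {"tx": 0,"ty": 0.9,"tz": 0,"ax": 0,"ay": 0,"az": 0}

```text
time_s: 4.9
tool_pos: [0.5586, -0.1346, 0.0389]
tool_rot: [0.702, 0.712, 0.0, 0.0]
force: [0.6, -0.6, -0.8]
gripper_width: 0.0004
grip_force: 0.0
```

Call:
drive_tool:
  series:
    - {"tx": 0,"ty": 0.9,"tz": 0,"ax": 0,"ay": 0,"az": 0}
    - {"tx": 0,"ty": 0.9,"tz": 0,"ax": 0,"ay": 0,"az": 0}
    - {"tx": 0.4,"ty": 0,"tz": 0,"ax": 0,"ay": 0,"az": 0}
    - {"tx": 0.4,"ty": 0,"tz": 0,"ax": 0,"ay": 0,"az": 0}
    - {"tx": 0.2,"ty": 0,"tz": 0,"ax": 0,"ay": 0,"az": 0}

```text
time_s: 5.32
tool_pos: [0.6115, -0.1031, 0.0384]
tool_rot: [0.701, 0.713, -0.0, 0.002]
force: [3.9, -7.9, -0.5]
gripper_width: 0.0006
grip_force: 3.6
```

Call:
drive_tool:
  series:
    - {"tx": 0.2,"ty": -0.06,"tz": 0,"ax": 0,"ay": 0,"az": 0}
    - {"tx": 0.2,"ty": -0.06,"tz": 0,"ax": 0,"ay": 0,"az": 0}
    - {"tx": 0.2,"ty": -0.06,"tz": 0,"ax": 0,"ay": 0,"az": 0}
    - {"tx": 0.2,"ty": -0.06,"tz": 0,"ax": 0,"ay": 0,"az": 0}
    - {"tx": 0.2,"ty": -0.06,"tz": 0,"ax": 0,"ay": 0,"az": 0}

```text
time_s: 5.73
tool_pos: [0.603, -0.075, 0.0394]
tool_rot: [0.701, 0.713, 0.001, 0.004]
force: [4.1, -8.8, -0.1]
gripper_width: 0.0003
grip_force: 4.2
```

Call:
drive_tool:
  series:
    - {"tx": 0.2,"ty": -0.06,"tz": 0,"ax": 0,"ay": 0,"az": 0}
    - {"tx": 0.2,"ty": -0.06,"tz": 0,"ax": 0,"ay": 0,"az": 0}
    - {"tx": 0.2,"ty": -0.06,"tz": 0,"ax": 0,"ay": 0,"az": 0}
    - {"tx": 0,"ty": 0,"tz": 0,"ax": 0,"ay": 0,"az": 0}

```text
time_s: 6.07
tool_pos: [0.5966, -0.0559, 0.0394]
tool_rot: [0.701, 0.713, 0.001, 0.002]
force: [2.9, -4.4, 0.6]
gripper_width: 0.0004
grip_force: 2.3
```

```bash
python3 -c "
from h import *
p,W=rel();cv2.imwrite('pics/t2.png',p[...,::-1])"
```

```text
t 6.1167 heater rail x -1.9 y -144.7 yaw -0.2 size [190.7 110.1] world [537.7  16.5] tool [ 0.5963 -0.0559  0.0392] F [ 3.2 -4.2  1.5]
contact -65 [473. -39.]
contact 65 [603. -38.]
```

View pics/t2.png

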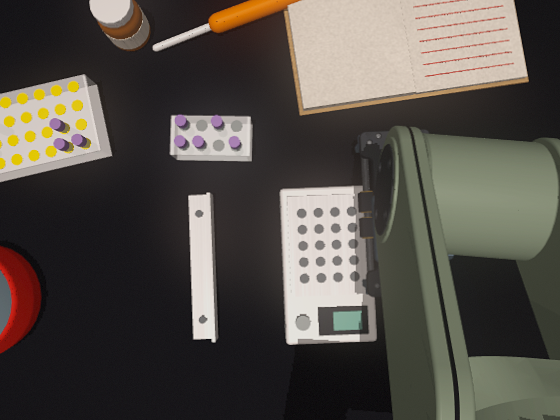

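The heater is now parallel to the rail (columns 280–376) and the gripper is at its far end (about 365,200). The rack hasn't moved. I'll keep pushing this end.

Call:
drive_tool:
  series:
    - {"tx": 0.2,"ty": 0.04,"tz": 0,"ax": 0,"ay": 0,"az": 0}
    - {"tx": 0.2,"ty": 0.04,"tz": 0,"ax": 0,"ay": 0,"az": 0}
    - {"tx": 0.2,"ty": 0.04,"tz": 0,"ax": 0,"ay": 0,"az": 0}
    - {"tx": 0.2,"ty": 0.04,"tz": 0,"ax": 0,"ay": 0,"az": 0}
    - {"tx": 0,"ty": 0,"tz": 0,"ax": 0,"ay": 0,"az": 0}

```text
time_s: 6.53
tool_pos: [0.6008, -0.0322, 0.0392]
tool_rot: [0.701, 0.713, 0.0, 0.002]
force: [3.2, -6.3, 1.4]
gripper_width: 0.0006
grip_force: 3.0
```

```bash
python3 -c "
from h import *
p,W=rel()"
```

```text
t 6.5833 heater rail x -4.4 y -125.9 yaw 7.7 size [190.7 106.1] world [534.9  35.2] tool [ 0.6008 -0.0322  0.0392] F [ 2.4 -4.6  0.7]
contact -65 [479. -29.]
contact 65 [607.  -9.]
```

Call:
drive_tool:
  series:
    - {"tx": 0.2,"ty": 0.06,"tz": 0,"ax": 0,"ay": 0,"az": 0}
    - {"tx": 0.2,"ty": 0.06,"tz": 0,"ax": 0,"ay": 0,"az": 0}
    - {"tx": 0.1,"ty": 0.02,"tz": 0,"ax": 0,"ay": 0,"az": 0}
    - {"tx": 0,"ty": 0,"tz": 0,"ax": 0,"ay": 0,"az": 0}

```text
time_s: 6.92
tool_pos: [0.6043, -0.0176, 0.0392]
tool_rot: [0.701, 0.713, -0.0, 0.002]
force: [3.3, -6.5, 1.0]
gripper_width: 0.0006
grip_force: 3.8
```

```bash
python3 -c "
from h import *
p,W=rel()"
```

```text
t 6.9667 heater rail x -6.3 y -113.1 yaw 13.2 size [190.5  98.6] world [532.8  48. ] tool [ 0.6042 -0.0176  0.0392] F [ 1.9 -7.5  1.9]
contact -65 [483. -21.]
contact 65 [609.  10.]
```

Call:
drive_tool:
  series:
    - {"tx": -1,"ty": 0,"tz": 0,"ax": 0,"ay": 0,"az": 0}
    - {"tx": -1,"ty": 0,"tz": 0,"ax": 0,"ay": 0,"az": 0}
    - {"tx": 0,"ty": -0.85,"tz": 0,"ax": 0,"ay": 0,"az": 0}
    - {"tx": 0,"ty": -0.85,"tz": 0,"ax": 0,"ay": 0,"az": 0}
    - {"tx": 0,"ty": -0.85,"tz": 0,"ax": 0,"ay": 0,"az": 0}

```text
time_s: 7.38
tool_pos: [0.5259, -0.0773, 0.038]
tool_rot: [0.702, 0.712, -0.0, -0.001]
force: [-0.2, 0.3, -0.6]
gripper_width: 0.0004
grip_force: 0.0
```

Call:
drive_tool:
  series:
    - {"tx": 0,"ty": -0.85,"tz": 0,"ax": 0,"ay": 0,"az": 0}
    - {"tx": 0,"ty": -0.85,"tz": 0,"ax": 0,"ay": 0,"az": 0}
    - {"tx": 0,"ty": 0,"tz": 0,"ax": 0,"ay": 0,"az": 0}

```text
time_s: 7.63
tool_pos: [0.4694, -0.0769, 0.0376]
tool_rot: [0.702, 0.712, -0.003, -0.004]
force: [-0.7, 0.0, 0.5]
gripper_width: 0.0004
grip_force: 0.0
```

```bash
python3 -c "
from h import *
p,W=rel()"
```

```text
t 7.6833 heater rail x -4.9 y -118.8 yaw 13.4 size [190.6 110.3] world [534.3  42.3] tool [ 0.4732 -0.0774  0.0381] F [ 0.4 -0.4 -0.8]
contact -65 [485. -27.]
contact 65 [611.   5.]
```

Call:
drive_tool:
  series:
    - {"tx": 0.4,"ty": 0,"tz": 0,"ax": 0,"ay": 0,"az": 0}
    - {"tx": 0.4,"ty": 0,"tz": 0,"ax": 0,"ay": 0,"az": 0}
    - {"tx": 0.2,"ty": 0.03,"tz": 0,"ax": 0,"ay": 0,"az": 0}
    - {"tx": 0.2,"ty": 0.03,"tz": 0,"ax": 0,"ay": 0,"az": 0}
    - {"tx": 0.2,"ty": 0.03,"tz": 0,"ax": 0,"ay": 0,"az": 0}

```text
time_s: 8.1
tool_pos: [0.4787, -0.0364, 0.0376]
tool_rot: [0.7, 0.714, -0.002, -0.0]
force: [-3.9, -8.2, 0.5]
gripper_width: 0.0003
grip_force: 4.1
```

Call:
drive_tool:
  series:
    - {"tx": 0.2,"ty": 0.03,"tz": 0,"ax": 0,"ay": 0,"az": 0}
    - {"tx": 0.2,"ty": 0.03,"tz": 0,"ax": 0,"ay": 0,"az": 0}
    - {"tx": 0.2,"ty": 0.03,"tz": 0,"ax": 0,"ay": 0,"az": 0}
    - {"tx": 0,"ty": 0,"tz": 0,"ax": 0,"ay": 0,"az": 0}

```text
time_s: 8.43
tool_pos: [0.4811, -0.0174, 0.0373]
tool_rot: [0.701, 0.713, -0.002, -0.001]
force: [-1.1, -2.5, -1.0]
gripper_width: 0.0007
grip_force: 1.1
```

```bash
python3 -c "
from h import *
p,W=rel()"
```

```text
t 8.4833 heater rail x 2.8 y -100.0 yaw 3.4 size [190.5 110.1] world [541.7  61.3] tool [ 0.4818 -0.0174  0.0375] F [-0.3 -0.7 -0.4]
contact -65 [481.   2.]
contact 65 [611.  11.]
```

Call:
drive_tool:
  series:
    - {"tx": -0.3,"ty": 0,"tz": 0,"ax": 0,"ay": 0,"az": 0}
    - {"tx": 0,"ty": -0.5,"tz": 0,"ax": 0,"ay": 0,"az": 0}
    - {"tx": 0.3,"ty": 0,"tz": 0,"ax": 0,"ay": 0,"az": 0}
    - {"tx": 0.2,"ty": -0.03,"tz": 0,"ax": 0,"ay": 0,"az": 0}
    - {"tx": 0.2,"ty": -0.03,"tz": 0,"ax": 0,"ay": 0,"az": 0}

```text
time_s: 8.9
tool_pos: [0.4642, -0.007, 0.0377]
tool_rot: [0.701, 0.713, -0.002, -0.0]
force: [-3.2, -8.7, 1.7]
gripper_width: 0.0006
grip_force: 4.3
```

Call:
drive_tool:
  series:
    - {"tx": 0.2,"ty": -0.03,"tz": 0,"ax": 0,"ay": 0,"az": 0}
    - {"tx": 0.2,"ty": -0.03,"tz": 0,"ax": 0,"ay": 0,"az": 0}
    - {"tx": 0,"ty": 0,"tz": 0,"ax": 0,"ay": 0,"az": 0}

```text
time_s: 9.15
tool_pos: [0.4624, 0.0059, 0.0377]
tool_rot: [0.701, 0.713, -0.001, -0.001]
force: [-2.8, -2.7, 0.0]
gripper_width: 0.0003
grip_force: 1.4
```

```bash
python3 -c "
from h import *
p,W=rel()"
```

```text
t 9.2 heater rail x 7.7 y -87.4 yaw -5.3 size [190.5 110. ] world [546.4  73.9] tool [0.4629 0.0059 0.0377] F [-1.7 -1.6 -0.8]
contact -65 [477.  24.]
contact 65 [607.  14.]
```

Call:
drive_tool:
  series:
    - {"tx": 0.2,"ty": -0.1,"tz": 0,"ax": 0,"ay": 0,"az": 0}
    - {"tx": 0.2,"ty": -0.1,"tz": 0,"ax": 0,"ay": 0,"az": 0}
    - {"tx": 0.1,"ty": -0.05,"tz": 0,"ax": 0,"ay": 0,"az": 0}
    - {"tx": 0,"ty": 0,"tz": 0,"ax": 0,"ay": 0,"az": 0}

```text
time_s: 9.53
tool_pos: [0.456, 0.021, 0.0381]
tool_rot: [0.702, 0.713, 0.001, 0.0]
force: [0.5, -0.4, -0.1]
gripper_width: 0.0008
grip_force: 0.4
```

```bash
python3 -c "
from h import *
p,W=rel()"
```

```text
t 9.5833 heater rail x 6.5 y -81.1 yaw -11.8 size [190.5 110.1] world [545.1  80.2] tool [0.456  0.0209 0.0381] F [-0.7  0.5  0.5]
contact -65 [471.  38.]
contact 65 [599.  14.]
```

Call:
drive_tool:
  series:
    - {"tx": -1,"ty": 0,"tz": 0,"ax": 0,"ay": 0,"az": 0}
    - {"tx": -1,"ty": 0.2,"tz": 0,"ax": 0,"ay": 0,"az": 0}
    - {"tx": 0,"ty": 1,"tz": 0,"ax": 0,"ay": 0,"az": 0}
    - {"tx": 0,"ty": 1,"tz": 0,"ax": 0,"ay": 0,"az": 0}
    - {"tx": 0,"ty": 1,"tz": 0,"ax": 0,"ay": 0,"az": 0}

```text
time_s: 10.0
tool_pos: [0.5539, -0.0386, 0.0384]
tool_rot: [0.702, 0.712, 0.001, 0.0]
force: [0.9, 0.4, -0.4]
gripper_width: 0.0005
grip_force: 0.0
```

Call:
drive_tool:
  series:
    - {"tx": 0,"ty": 1,"tz": 0,"ax": 0,"ay": 0,"az": 0}
    - {"tx": 0,"ty": 1,"tz": 0,"ax": 0,"ay": 0,"az": 0}
    - {"tx": 0.4,"ty": 0,"tz": 0,"ax": 0,"ay": 0,"az": 0}
    - {"tx": 0.4,"ty": 0,"tz": 0,"ax": 0,"ay": 0,"az": 0}
    - {"tx": 0.2,"ty": 0,"tz": 0,"ax": 0,"ay": 0,"az": 0}

```text
time_s: 10.42
tool_pos: [0.612, -0.0067, 0.0377]
tool_rot: [0.701, 0.713, -0.0, 0.001]
force: [3.0, -8.3, -2.0]
gripper_width: 0.0004
grip_force: 3.3
```

Call:
drive_tool:
  series:
    - {"tx": 0.2,"ty": -0.05,"tz": 0,"ax": 0,"ay": 0,"az": 0}
    - {"tx": 0.2,"ty": -0.05,"tz": 0,"ax": 0,"ay": 0,"az": 0}
    - {"tx": 0.2,"ty": -0.05,"tz": 0,"ax": 0,"ay": 0,"az": 0}
    - {"tx": 0.2,"ty": -0.05,"tz": 0,"ax": 0,"ay": 0,"az": 0}
    - {"tx": 0,"ty": 0,"tz": 0,"ax": 0,"ay": 0,"az": 0}

```text
time_s: 10.83
tool_pos: [0.6058, 0.0165, 0.0387]
tool_rot: [0.701, 0.713, 0.001, 0.002]
force: [2.7, -3.9, 0.5]
gripper_width: 0.0004
grip_force: 1.5
```

```bash
python3 -c "
from h import *
p,W=rel()"
```

```text
t 10.8833 heater rail x 2.6 y -48.0 yaw -1.9 size [192.4  76.5] world [540.7 113.2] tool [0.6054 0.0165 0.0387] F [ 1.7 -2.7  0.3]
contact -65 [475.  59.]
contact 65 [605.  57.]
```

Call:
drive_tool:
  series:
    - {"tx": 0.1,"ty": -0.03,"tz": 0,"ax": 0,"ay": 0,"az": 0}
    - {"tx": 0.1,"ty": -0.03,"tz": 0,"ax": 0,"ay": 0,"az": 0}
    - {"tx": 0.1,"ty": -0.03,"tz": 0,"ax": 0,"ay": 0,"az": 0}
    - {"tx": 0,"ty": 0,"tz": 0,"ax": 0,"ay": 0,"az": 0}

```text
time_s: 11.22
tool_pos: [0.6037, 0.0247, 0.0388]
tool_rot: [0.701, 0.713, 0.001, 0.002]
force: [5.2, -5.8, 0.5]
gripper_width: 0.0002
grip_force: 2.8
```

Call:
drive_tool:
  series:
    - {"tx": -1,"ty": 0,"tz": 0,"ax": 0,"ay": 0,"az": 0}
    - {"tx": 0,"ty": -0.9,"tz": 0,"ax": 0,"ay": 0,"az": 0}
    - {"tx": 0,"ty": -0.9,"tz": 0,"ax": 0,"ay": 0,"az": 0}
    - {"tx": 0,"ty": -0.9,"tz": 0,"ax": 0,"ay": 0,"az": 0}
    - {"tx": 0,"ty": -0.9,"tz": 0,"ax": 0,"ay": 0,"az": 0}

```text
time_s: 11.63
tool_pos: [0.4922, -0.0057, 0.0378]
tool_rot: [0.702, 0.712, -0.001, -0.001]
force: [-0.2, -0.0, 0.7]
gripper_width: 0.0001
grip_force: 0.0
```

```bash
python3 -c "
from h import *
p,W=rel();cv2.imwrite('pics/t4.png',p[...,::-1])"
```

```text
t 11.6833 heater rail x -0.9 y -62.5 yaw -2.3 size [190.9 110.1] world [537.4  98.7] tool [ 0.4846 -0.0055  0.037 ] F [-6.   0.1 -0.2]
contact -65 [471.  45.]
contact 65 [601.  42.]
```

View pics/t4.png

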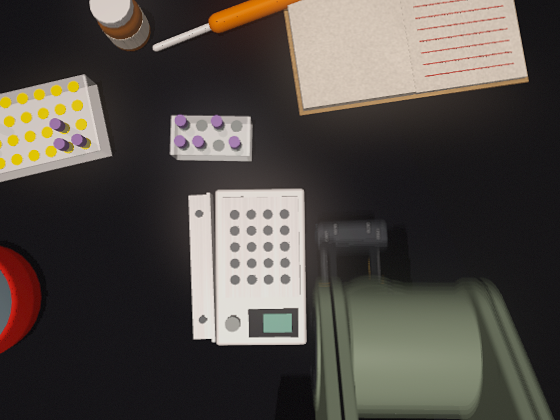

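Now the heater is nearly at the rail: columns 215–306, about 4 mm short at the near end and 11 mm short at the far end. The near end still leads by 2.3°, so I'll finish the far-end swing.

Call:
drive_tool:
  series:
    - {"tx": 0,"ty": 0.9,"tz": 0,"ax": 0,"ay": 0,"az": 0}
    - {"tx": 0,"ty": 0.9,"tz": 0,"ax": 0,"ay": 0,"az": 0}
    - {"tx": 0,"ty": 0.9,"tz": 0,"ax": 0,"ay": 0,"az": 0}
    - {"tx": 0,"ty": 0.9,"tz": 0,"ax": 0,"ay": 0,"az": 0}
    - {"tx": 0.4,"ty": 0.4,"tz": 0,"ax": 0,"ay": 0,"az": 0}

```text
time_s: 12.1
tool_pos: [0.6176, 0.0071, 0.0383]
tool_rot: [0.702, 0.712, 0.001, 0.001]
force: [0.8, -0.2, 0.4]
gripper_width: 0.0003
grip_force: 0.0
```

Call:
drive_tool:
  series:
    - {"tx": 0.4,"ty": 0,"tz": 0,"ax": 0,"ay": 0,"az": 0}
    - {"tx": 0.1,"ty": 0,"tz": 0,"ax": 0,"ay": 0,"az": 0}
    - {"tx": 0.1,"ty": 0,"tz": 0,"ax": 0,"ay": 0,"az": 0}
    - {"tx": 0.1,"ty": 0,"tz": 0,"ax": 0,"ay": 0,"az": 0}
    - {"tx": 0,"ty": 0,"tz": 0,"ax": 0,"ay": 0,"az": 0}

```text
time_s: 12.52
tool_pos: [0.6135, 0.0282, 0.0379]
tool_rot: [0.701, 0.713, -0.001, 0.001]
force: [2.7, -2.6, -0.9]
gripper_width: 0.0005
grip_force: 1.5
```

Call:
drive_tool:
  series:
    - {"tx": 0.1,"ty": 0,"tz": 0,"ax": 0,"ay": 0,"az": 0}
    - {"tx": 0.1,"ty": 0,"tz": 0,"ax": 0,"ay": 0,"az": 0}
    - {"tx": 0,"ty": 0,"tz": 0,"ax": 0,"ay": 0,"az": 0}

```text
time_s: 12.77
tool_pos: [0.6141, 0.0337, 0.038]
tool_rot: [0.701, 0.713, -0.0, 0.001]
force: [4.3, -4.9, -1.8]
gripper_width: 0.0004
grip_force: 2.4
```

Call:
drive_tool:
  series:
    - {"tx": -1,"ty": 0,"tz": 0,"ax": 0,"ay": 0,"az": 0}
    - {"tx": 0,"ty": -1,"tz": 0,"ax": 0,"ay": 0,"az": 0}
    - {"tx": 0,"ty": -1,"tz": 0,"ax": 0,"ay": 0,"az": 0}
    - {"tx": 0,"ty": -1,"tz": 0,"ax": 0,"ay": 0,"az": 0}
    - {"tx": 0,"ty": -1,"tz": 0,"ax": 0,"ay": 0,"az": 0}

```text
time_s: 13.18
tool_pos: [0.4913, 0.0029, 0.0378]
tool_rot: [0.702, 0.712, -0.001, -0.001]
force: [-0.1, -0.0, -0.6]
gripper_width: 0.0004
grip_force: 0.0
```

```bash
python3 -c "
from h import *
rel();rel()"
```

```text
t 13.2333 heater rail x -2.0 y -56.9 yaw 1.1 size [190.5 110.2] world [536.2 104.3] tool [0.4827 0.0031 0.0369] F [-8.   0.5 -0.6]
contact -65 [473.  47.]
contact 65 [603.  52.]
t 13.2833 heater rail x -2.1 y -56.9 yaw 1.2 size [190.5 110.2] world [536.1 104.3] tool [0.4864 0.0031 0.0373] F [-0.4 -0.  -0.3]
contact -65 [473.  47.]
contact 65 [603.  52.]
```

Call:
drive_tool:
  series:
    - {"tx": 0.4,"ty": -0.5,"tz": 0,"ax": 0,"ay": 0,"az": 0}
    - {"tx": 0.4,"ty": 0,"tz": 0,"ax": 0,"ay": 0,"az": 0}
    - {"tx": 0.1,"ty": 0.03,"tz": 0,"ax": 0,"ay": 0,"az": 0}
    - {"tx": 0.1,"ty": 0.04,"tz": 0,"ax": 0,"ay": 0,"az": 0}
    - {"tx": 0,"ty": 0,"tz": 0,"ax": 0,"ay": 0,"az": 0}

```text
time_s: 13.7
tool_pos: [0.4795, 0.0322, 0.0374]
tool_rot: [0.701, 0.713, -0.003, -0.001]
force: [-4.4, -5.7, -0.2]
gripper_width: 0.0003
grip_force: 2.9
```

Call:
drive_tool:
  series:
    - {"tx": 0.07,"ty": 0.04,"tz": 0,"ax": 0,"ay": 0,"az": 0}
    - {"tx": 0.05,"ty": 0.03,"tz": 0,"ax": 0,"ay": 0,"az": 0}
    - {"tx": 0,"ty": 0,"tz": 0,"ax": 0,"ay": 0,"az": 0}

```text
time_s: 13.95
tool_pos: [0.4795, 0.0325, 0.0374]
tool_rot: [0.7, 0.715, -0.007, -0.001]
force: [-10.2, -22.7, 8.3]
gripper_width: 0.0005
grip_force: 11.2
```

Call:
drive_tool:
  series:
    - {"tx": -0.5,"ty": 0,"tz": 0,"ax": 0,"ay": 0,"az": 0}
    - {"tx": -1,"ty": 0,"tz": 0,"ax": 0,"ay": 0,"az": 0}
    - {"tx": 0,"ty": 0,"tz": 0,"ax": 0,"ay": 0,"az": 0}

```text
time_s: 14.2
tool_pos: [0.4856, -0.0111, 0.0381]
tool_rot: [0.702, 0.712, 0.0, 0.001]
force: [0.3, -0.3, 0.4]
gripper_width: 0.0004
grip_force: 0.0
```

Run:
```python
from h import *
p,W=rel();rel();cv2.imwrite('pics/t5.png',p[150:370,160:330,::-1].repeat(3,0).repeat(3,1)[:600])
m=(W[...,2]>.06)&(W[...,2]<.1);m[:,:165]=0;m[:,260:]=0;m[:105]=0;m[170:]=0
print('rack',rect(W[m][:,:2]))
m=(W[...,2]>.02)&(W[...,2]<.04)&(W[...,0]>.4)&(W[...,0]<.66)&(W[...,1]>.15)&(W[...,1]<.18)
print('rail',rect(W[m][:,:2]),m.sum())
```

```text
t 14.25 heater rail x -0.8 y -54.6 yaw -0.1 size [190.5 110.3] world [537.4 106.6] tool [ 0.4854 -0.0098  0.0381] F [0.3 0.6 0.8]
contact -65 [473.  51.]
contact 65 [603.  53.]
t 14.3 heater rail x -0.8 y -54.5 yaw -0.1 size [190.3 110.4] world [537.4 106.7] tool [ 0.4852 -0.0089  0.038 ] F [0.2 1.  0.5]
contact -65 [473.  51.]
contact 65 [603.  53.]
rack [703.2 158.4  79.9  39.3  87.3]
rail [537.1 165.4 189.4   0.9   0.8] 39
```

View pics/t5.png

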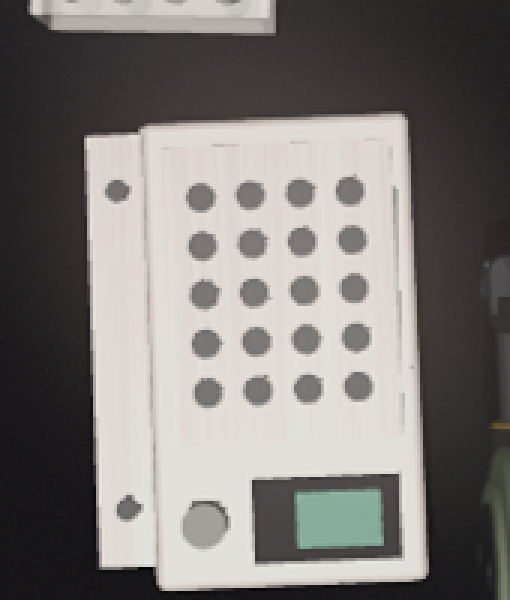

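The heater's long side is flush against the rail (x −0.8 mm, yaw −0.1°), its ends line up, and the rack is where it started. I'll raise the tool clear and hand the job in.

Call:
drive_tool:
  series:
    - {"tx": -0.7,"ty": 0,"tz": 0,"ax": 0,"ay": 0,"az": 0}
    - {"tx": 0,"ty": 0,"tz": -0.9,"ax": 0,"ay": 0,"az": 0}
    - {"tx": 0,"ty": 0,"tz": -0.9,"ax": 0,"ay": 0,"az": 0}
    - {"tx": 0,"ty": 0,"tz": 0,"ax": 0,"ay": 0,"az": 0}

```text
time_s: 14.63
tool_pos: [0.4883, -0.029, 0.096]
tool_rot: [0.702, 0.713, 0.003, 0.003]
force: [0.6, 0.2, 0.2]
gripper_width: 0.0004
grip_force: 0.0
```

```bash
python3 -c "
from h import *
rel();print(bot.job_done())"
```

```text
t 14.6833 heater rail x -0.7 y -54.5 yaw -0.1 size [190.3 110.3] world [537.5 106.7] tool [ 0.4871 -0.0289  0.0942] F [-0.2  1.1  0.2]
contact -65 [473.  51.]
contact 65 [603.  53.]
the job is handed in; nothing more can be done
None
```

I walked the heater end by end to the rail and handed the job in at 14.7 s: it stands flush (yaw −0.1°) with its ends within about 1 mm of the rail's, the small rack did not move, and the arm is clear.

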